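Sort the sample containers at the ship's microscope bench

TASK

Sort the five sample containers on the bench to where each kind belongs: the two tall bottles into the divided carrier, one to a cell and standing on its floor; the two petri dishes lying flat side by side on the light plate, lids up and wholly on it; and the squat jar standing in the steel spill tray. Keep every container upright and lower it into place rather than letting it fall, and leave the pink tube rack and the wash bottle where they stand.

Things in the scene. Friction and masses are not known exactly. Their poses are not given: they have to be found in the camera images.
- bottle_a: One of two like bottles: tall sample bottle standing upright: off-white straight body 37 mm in diameter with a paper label, white screw cap 40 mm in diameter and 20 mm tall at the top (68 to 88 mm above the bottom), 88 mm tall in all, about 0.09 kg. Origin: centre of its underside, z up; round, so its yaw does not matter.
- bottle_b: The other bottle, like the first: tall sample bottle standing upright: off-white straight body 37 mm in diameter with a paper label, white screw cap 40 mm in diameter and 20 mm tall at the top (68 to 88 mm above the bottom), 88 mm tall in all, about 0.09 kg. Origin: centre of its underside, z up; round, so its yaw does not matter.
- dish_a: One of two like dishes: flat covered petri dish with a few small shells inside, clear plastic: lid 60 mm in diameter over a 56 mm base, 16 mm tall in all (the lid's rim covers 6 to 16 mm above the bottom), about 0.045 kg. Origin: centre of its underside, z up; round.
- dish_b: The other dish, like the first: flat covered petri dish with a few small shells inside, clear plastic: lid 60 mm in diameter over a 56 mm base, 16 mm tall in all (the lid's rim covers 6 to 16 mm above the bottom), about 0.045 kg. Origin: centre of its underside, z up; round.
- jar: Squat jar standing upright: amber glass body 54 mm in diameter with a paper label, black screw lid 58 mm in diameter and 16 mm tall at the top (46 to 62 mm above the bottom), 62 mm tall in all, about 0.18 kg. Origin: centre of its underside, z up; round.
- carrier: Divided bottle carrier: open grey plastic box, 124 mm along x, 184 along y, 55 tall, with six empty square cells, 56 mm inside, 50 deep, centred at x = -30, +30 and y = -60, 0, +60 mm in its frame. Walls and dividers 4 mm thick, all of one height; floor 5 mm. Origin: centre of its underside, z up. A non-slip mat holds it: it does not move.
- light_plate: Light plate, a flat slab with a bright white panel in an aluminium frame, 150 mm along its x, 190 mm along its y, top 12 mm above the bench, no raised rim. Origin: centre of its underside, z up. A non-slip mat holds it: it does not move.
- spill_tray: Shallow stainless steel spill tray: outside 136 mm along its x, 166 mm along its y; inside 130 by 160 mm; floor 3 mm thick, walls 3 mm thick with a rolled rim 5 mm thick whose top is 31 mm above the bench. Origin: centre of its underside, z up. A non-slip mat holds it: it does not move.
- tube_rack: Bystander, to be left alone: loose pink rack, 66 mm along its x, 150 mm along its y, with two capped centrifuge tubes standing in it, 102 mm tall in all, between the targets. Origin: centre of its underside, z up.
- wash_bottle: Bystander, to be left alone: loose off-white wash bottle 60 mm in diameter with a blue cap and a bent spout that juts 50 mm to its -x, 145 mm tall, between the targets. Origin: centre of its underside, z up.

How it is judged:
At the end, for the whole second after the job is handed in: Bottles on the floors of carrier cells, dishes lid up on the light plate (centres within 47 mm in x, 67 in y of its centre), jar on the spill tray floor (42, 57 mm); each within 6 mm of its support, upright within 0.12 rad, slower than 0.02 m/s (x of bottle_a in the frame of carrier between -0.058 and 0.058 m and y of bottle_a in the frame of carrier between -0.088 and 0.088 m and z of bottle_a in the frame of carrier between 0.001 and 0.011 m and angle between each of bottle_a, bottle_b, dish_a, dish_b, jar's own z axis and vertical below 0.12 rad and linear speed of each of bottle_a, bottle_b, dish_a, dish_b, jar below 0.02 m/s and x of bottle_b in the frame of carrier between -0.058 and 0.058 m and y of bottle_b in the frame of carrier between -0.088 and 0.088 m and z of bottle_b in the frame of carrier between 0.001 and 0.011 m and x of dish_a in the frame of light_plate between -0.047 and 0.047 m and y of dish_a in the frame of light_plate between -0.067 and 0.067 m and z of dish_a in the frame of light_plate between 0.008 and 0.018 m and x of dish_b in the frame of light_plate between -0.047 and 0.047 m and y of dish_b in the frame of light_plate between -0.067 and 0.067 m and z of dish_b in the frame of light_plate between 0.008 and 0.018 m and x of jar in the frame of spill_tray between -0.042 and 0.042 m and y of jar in the frame of spill_tray between -0.057 and 0.057 m and z of jar in the frame of spill_tray between -0.001 and 0.009 m); the robot touches nothing.
It fails at once if a container is tipped by more than 0.6 rad (about 35 degrees) (angle between any of bottle_a, bottle_b, dish_a, dish_b, jar's own z axis and vertical above 0.6 rad).
It fails at once if a container falls or is thrown: it moves faster than 1 m/s (a fall of about 5 cm) while the fingers do not hold it ((linear speed of bottle_a above 1 m/s and contact force between the fingers and bottle_a below 0.1 N) or (linear speed of bottle_b above 1 m/s and contact force between the fingers and bottle_b below 0.1 N) or (linear speed of dish_a above 1 m/s and contact force between the fingers and dish_a below 0.1 N) or (linear speed of dish_b above 1 m/s and contact force between the fingers and dish_b below 0.1 N) or (linear speed of jar above 1 m/s and contact force between the fingers and jar below 0.1 N)).
It fails at once if the tube rack or the wash bottle is moved by more than 20 mm or tipped by more than 0.3 rad (distance of any of tube_rack, wash_bottle from where it was at the start of the episode above 0.02 m or angle between any of tube_rack, wash_bottle's own z axis and vertical above 0.3 rad).
It also fails if it takes over 134 s, if anything falls off the work surface, if the arm or the gripper's body presses on something with over 40 N, if the wrist force passes 120 N, or if a joint passes its speed limit or range.

ROBOT

A 6-joint arm with a two-finger parallel gripper is mounted at the origin on the work surface. World frame = base frame: x ahead of the robot, y to its left, z up, the work surface at z = 0. Lengths are in m, angles in rad, forces in N, time in s.
With the tool pointing down it reaches from about 0.375 to 0.975 m from the base axis. Payload 3.8 kg.
Tool frame: the origin (TCP) lies at the very end of the fingers, on their centre line; the grasp point (between the pads) lies bot.hold_point_z behind it (bot.hold_point_z is the distance from the TCP to the grasp point, in m); z points along the fingers, y is the line along which they close (so a half turn about z gives the same grasp; the last joint's range is limited). The gripper opens to 85 mm and grips with 20 to 120 N. Pads are 22 mm wide; open, the fingers measure 114 mm over their backs; the gripper's body (76 mm by 85 mm) begins 54 mm behind the grasp point. The pads swing forward as they close: fully open they stand 13 mm farther back than shut.
Start: joints at [-1.245, 0.264, 1.604, -0, 1.274, -0.037], TCP at [0.24, -0.631, 0.231] pointing down, gripper open.
Joint ranges: [-2.63, 2.63], [-0.94, 2.18], [0.31, 2.57], [-1.31, 4.45], [0, 2.66], [-2.55, 2.55]. Speed limits (rad/s): [2.57, 2.57, 3.14, 3.14, 3.14, 3.14].

INTERFACE

Orientations are given as a rotation vector (axis times angle).
In Python, from workcell import bot gives the robot as it stands.
- The arm moves only by the tool shift_gripper, called after "Emit:" by a JSON object that holds its "method" and its "body", one argument or row to a line. Schema: {"type":"object","properties":{"plan":{"type":"array","items":{"type":"object","properties":{"xyz":{"type":"array","items":{"type":"number"},"minItems":3,"maxItems":3},"turn":{"type":"number"}},"additionalProperties":false},"minItems":1,"maxItems":5},"finger_gap":{"type":"number"},"grip_n":{"type":"number"},"only":{"type":"string"},"quiet":{"type":"boolean"},"lines":{"type":"string"}},"required":["plan"],"additionalProperties":false}. plan is a list of rows, 1 to 5 of them, each an object with the fields xyz (a list: dx, dy, dz in m), turn (a turn about the tool's z in rad); a field left out counts as zero; each row shifts and turns the commanded pose from where the row before left it, along the tool's axes as they then stand; what a row does not reach is not made up. A row lasts 1/8 s, in which the tool goes at most 0.0625 m and 0.188 rad, less where a joint would pass 70% of its speed; a pose out of reach is approached as far as the arm can. finger_gap is the opening from 0.0 (shut) to 1.0 (fully open), set as the call begins (left out keeps the last). The fingers move at their own pace and stop on an object; grip_n is the grip in N (left out, the last holds). Time passes only in rows, so rows that do not move let the fingers close. The tool returns the time, the measured TCP pose, the force, the opening and the grip force at its end. only (a regular expression) keeps the lines of the reply that match it, lines (a string "A,B") keeps lines A to B, and quiet returns only ok. Input that does not fit is refused with a message, and nothing moves.
- bot.read_state(): the state, without advancing time (a new reading comes with each control period).
- bot.read_camera(name): name is "scene" or "side" or "wrist"; returns the picture (400x640x3 uint8, red, green, blue); there is no depth.
- bot.camera_info(name): a dict with "intrinsics" (3x3 intrinsics, pixels), "extrinsics" (4x4, takes a point from camera to world coordinates). Camera axes: x right, y down, z forward; pixel columns grow to the right and rows downward; lengths in m; the calibration is good to about 2 mm. A picture is of the moment at which its call begins: read the wrist's pose just before it. camera_info takes no time and is no camera call; for the wrist camera it gives the pose at the moment of the call.
- bot.finish_job(): hands the job in; it is judged then, once.
The state is a dict: "time": time; "q": joint angles; "joint_vel": joint speeds; "joint_torque": joint torques, N m; "tool_pos": TCP position; "tcp_rot": TCP orientation; "wrist_force": force on the tool from outside, world axes, zero at the start; "torque": the same for the moment, N m; "width": opening from 0.0 (shut) to 1.0 (fully open); "grip_force": force on a finger pad.
Only numpy, scipy, OpenCV 4.12 (cv2) and the standard library are available. Lean on these libraries where they do the work, as an engineer would, in place of code of your own. Each camera call takes 0.05 s, during which the arm holds its last target. There are 200 camera calls.

## Working session

There is one attempt and no reset: what is moved stays moved. The work goes in short steps, Python scripts to look and compute and a tool call to move; the robot and the scene stay as the last step left them, time stands still between calls to the robot, and variables do not carry over. Pictures are saved under pics/ and viewed, at most 14 in all, crops included, and the job is handed in when it is done.

```bash
mkdir -p pics; ls; python3 - <<'E'
from workcell import bot
import cv2,numpy as np
for n in ("scene","side"):
    cv2.imwrite(f"pics/{n}0.png",bot.read_camera(n)[:,:,::-1]); i=bot.camera_info(n); print(n,np.round(i["intrinsics"],1).tolist(),np.round(i["extrinsics"],3).tolist())
print(bot.hold_point_z,bot.read_state())
E
```

```text
pics
workcell.py
scene [[385.5, 0.0, 321.1], [0.0, 385.5, 201.4], [0.0, 0.0, 1.0]] [[0.553, 0.516, -0.655, 1.21], [0.833, -0.337, 0.438, -0.455], [0.005, -0.787, -0.616, 0.68], [0.0, 0.0, 0.0, 1.0]]
side [[477.4, 0.0, 321.8], [0.0, 477.4, 201.9], [0.0, 0.0, 1.0]] [[-0.844, -0.298, 0.447, -0.056], [-0.536, 0.428, -0.727, 0.954], [0.025, -0.853, -0.521, 0.712], [0.0, 0.0, 0.0, 1.0]]
0.0187 {'time': 0.1, 'q': array([-1.24490114e+00,  2.64690549e-01,  1.60527677e+00,  1.28441286e-05,
        1.27368243e+00, -3.69317671e-02]), 'joint_vel': array([-0.0009046 , -0.00310129, -0.00390957,  0.00102102,  0.00018705,
        0.00090279]), 'joint_torque': array([ 5.44725044e-04, -5.16706288e+01, -3.68588698e+01, -1.15516352e-05,
        6.27605041e-03,  1.46193764e-05]), 'tool_pos': array([ 0.23933658, -0.63042422,  0.23005669]), 'tcp_rot': array([-3.08803508e+00, -5.66432830e-01,  4.45863502e-04]), 'wrist_force': array([-0.35399055, -0.17819619,  0.0679224 ]), 'torque': array([-0.09145392, -0.02886608, -0.03194916]), 'grip_force': 0.0, 'width': 1.0016030740640245}
```

View pics/scene0.png

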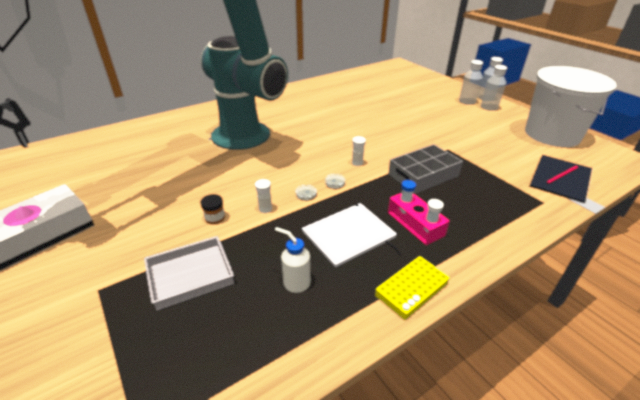

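View pics/side0.png

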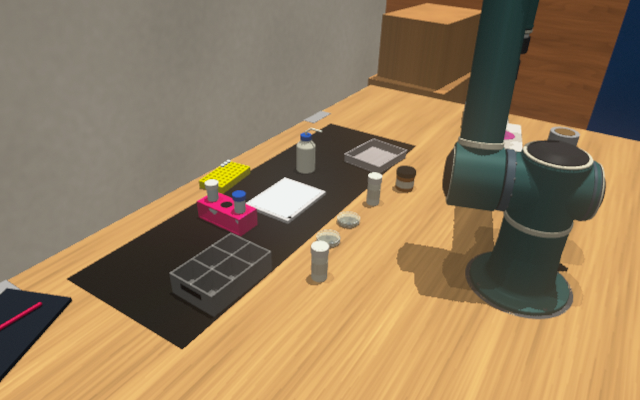

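The scene view shows the bottles (264,195) and (358,151), the dishes (306,192) and (335,181), and the jar (212,209). The tray is at (190,272), the plate at (350,234), the carrier at (425,168), the rack at (418,215) and the wash bottle at (296,268). The side view shows the same objects unoccluded. I'll zoom in for exact pixels.

```bash
python3 - <<'E'
import cv2
def crop(n,x0,y0,x1,y1,s):
    im=cv2.imread(f"pics/{n}0.png")[y0:y1,x0:x1]; im=cv2.resize(im,None,fx=s,fy=s,interpolation=cv2.INTER_CUBIC)
    for v in range(x0-x0%20+20,x1,20): cv2.line(im,((v-x0)*s,0),((v-x0)*s,5),(0,0,255),1); cv2.putText(im,str(v),((v-x0)*s-10,15),0,.35,(0,0,255))
    for v in range(y0-y0%20+20,y1,20): cv2.line(im,(0,(v-y0)*s),(5,(v-y0)*s),(0,0,255),1); cv2.putText(im,str(v),(6,(v-y0)*s+4),0,.35,(0,0,255))
    cv2.imwrite(f"pics/{n}_c.png",im)
crop("scene",190,130,390,230,4)
crop("side",300,160,440,290,4)
E
```

```text
(no output)
```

View pics/scene_c.png

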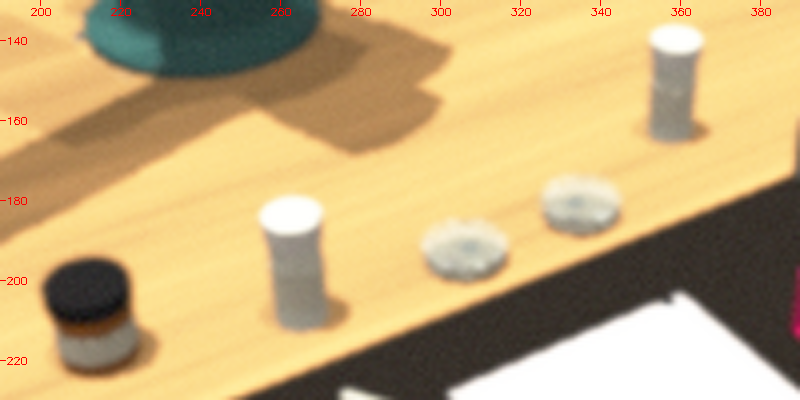

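View pics/side_c.png

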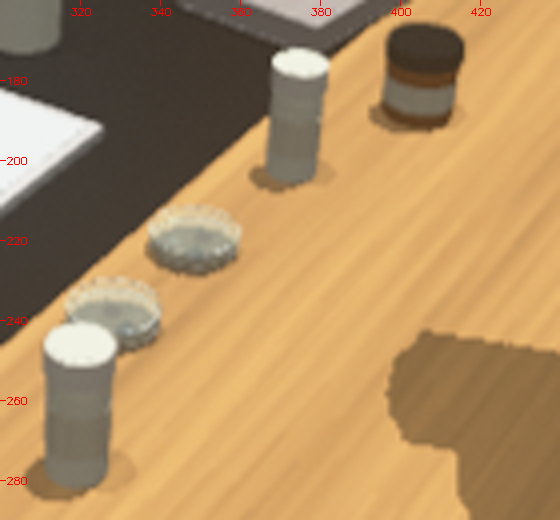

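The scene crop shows cap tops at (263,183.5) and (359.2,139.8), dish centres at (306,192) and (335,181.3), and the jar lid top at (212,201.5). The side crop shows caps at (374.6,176) and (319.8,245.8), dishes at (348,219.5) and (328.5,238), and the jar lid at (406,170.5).

```bash
cat > h.py <<'E'
from workcell import bot
import numpy as np
def onz(cam,p,z):
    i=bot.camera_info(cam);E=np.array(i["extrinsics"]);d=E[:3,:3]@np.linalg.solve(np.array(i["intrinsics"]),[*p,1.]);o=E[:3,3]
    return (o+d*(z-o[2])/d[2])[:2]
E
python3 - <<'E'
from h import *
import cv2
P=dict(botL=((263,183.5),(374.6,176),.088),botR=((359.2,139.8),(319.8,245.8),.088),d1=((306,192),(348,219.5),.008),d2=((335,181.3),(328.5,238),.008),jar=((212,201.5),(406,170.5),.062))
for k,(a,b,z) in P.items():
    A,B=onz("scene",a,z),onz("side",b,z); print(k,A.round(4),B.round(4),((A+B)/2).round(4))
def crop(n,o,x0,y0,x1,y1,s):
    im=cv2.imread(f"pics/{n}0.png")[y0:y1,x0:x1]; im=cv2.resize(im,None,fx=s,fy=s,interpolation=cv2.INTER_CUBIC)
    for v in range(x0-x0%20+20,x1,20): cv2.line(im,((v-x0)*s,0),((v-x0)*s,5),(0,0,255),1); cv2.putText(im,str(v),((v-x0)*s-10,15),0,.35,(0,0,255))
    for v in range(y0-y0%20+20,y1,20): cv2.line(im,(0,(v-y0)*s),(5,(v-y0)*s),(0,0,255),1); cv2.putText(im,str(v),(6,(v-y0)*s+4),0,.35,(0,0,255))
    cv2.imwrite(f"pics/{o}.png",im)
crop("scene","s_r",270,140,470,300,4)
crop("scene","s_l",130,225,330,325,4)
crop("side","d_all",160,130,420,320,3)
E
```

```text
botL [ 0.4332 -0.1211] [ 0.4325 -0.1163] [ 0.4329 -0.1187]
botR [0.3855 0.2383] [0.384  0.2407] [0.3848 0.2395]
d1 [0.4351 0.0097] [0.4414 0.0078] [0.4383 0.0088]
d2 [0.437  0.1119] [0.44   0.1092] [0.4385 0.1106]
jar [ 0.3992 -0.2535] [ 0.3921 -0.2455] [ 0.3957 -0.2495]
```

View pics/s_r.png

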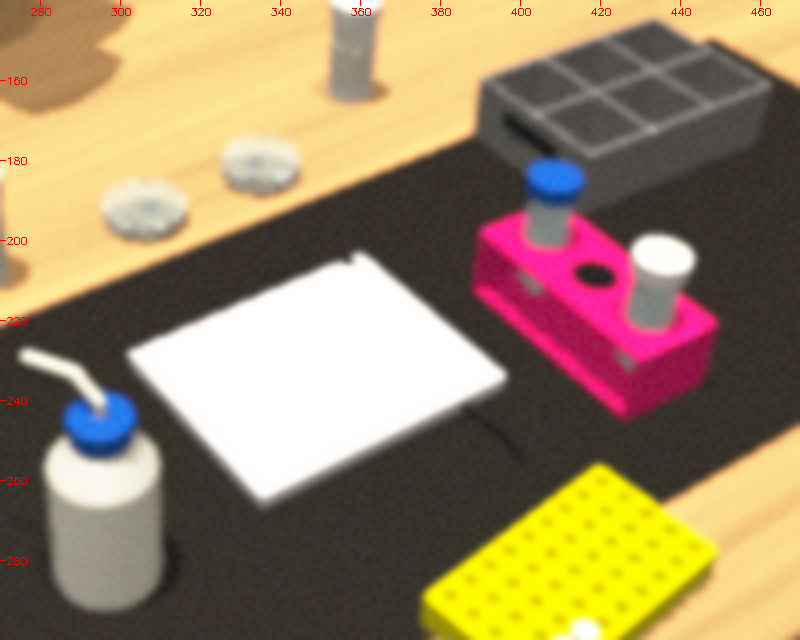

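View pics/s_l.png

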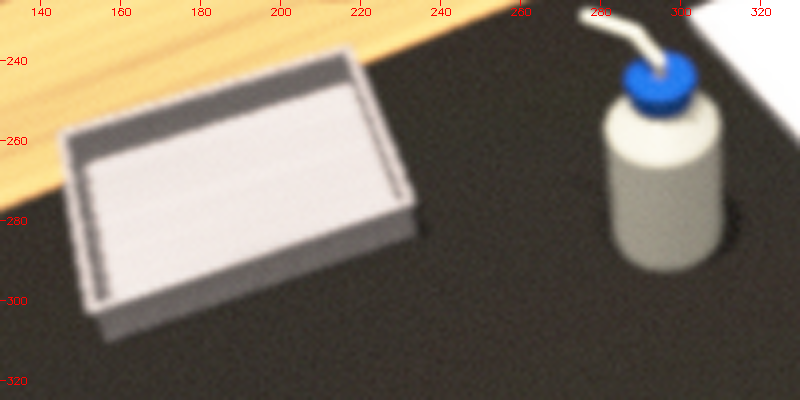

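View pics/d_all.png

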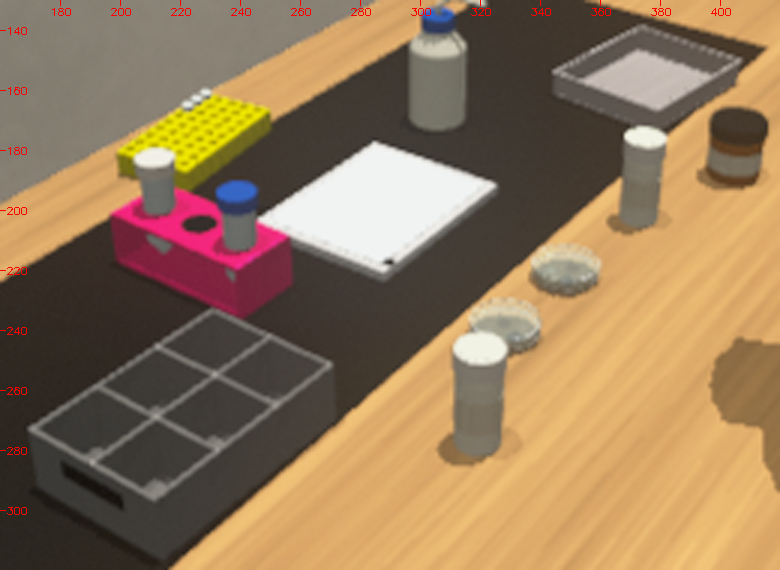

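The crops give plate corners in the scene view at (302,228), (360,203.5), (396.5,234) and (335.5,266). The tray rim is at (146,258), (217,237), (233,275.5) and (152,303), and the carrier top at (390.5,161), (433.5,145), (462.5,161) and (417,179.5). The side view shows the matching corners, and the tube caps and wash bottle are visible in both.

```bash
python3 - <<'E'
from h import *
def pr(n,cam,ps,z):
    P=np.array([onz(cam,p,z) for p in ps]); e=np.diff(np.vstack([P,P[:1]]),axis=0)
    print(n,cam,P.round(3).tolist(),"c",P.mean(0).round(4),"len",np.hypot(*e.T).round(3),"ang",np.degrees(np.arctan2(e[:,1],e[:,0])).round(1))
pr("plate","scene",[(302,228),(360,203.5),(396.5,234),(335.5,266)],.012)
pr("plate","side",[(285,177),(325.5,192),(288,222),(247,204)],.012)
pr("tray","scene",[(146,258),(217,237),(233,275.5),(152,303)],.031)
pr("tray","side",[(375,128.5),(407,151),(377,171.5),(344,154.5)],.031)
pr("carrier","scene",[(390.5,161),(433.5,145),(462.5,161),(417,179.5)],.055)
pr("carrier","side",[(230.5,233),(270,251.5),(211.5,295),(169.5,273)],.055)
pr("caps","scene",[(408.5,183),(435.5,202.5)],.102)
pr("caps","side",[(239,193),(211.5,182)],.102)
pr("wash","scene",[(294.5,240)],.12); pr("wash","side",[(306,135)],.12)
i=bot.camera_info("wrist");print(np.round(i["extrinsics"],3).tolist(),np.round(i["intrinsics"],1).tolist(),bot.read_state()["tool_pos"])
E
```

```text
plate scene [[0.567, -0.084], [0.568, 0.105], [0.717, 0.105], [0.721, -0.087]] c [0.6433 0.0099] len [0.189 0.149 0.192 0.155] ang [ 89.6   0.2 -88.9 178.8]
plate side [[0.715, -0.082], [0.565, -0.076], [0.563, 0.113], [0.709, 0.105]] c [0.6379 0.0152] len [0.15  0.189 0.146 0.187] ang [177.6  90.7  -3.2 -87.9]
tray scene [[0.477, -0.447], [0.499, -0.285], [0.635, -0.301], [0.612, -0.468]] c [ 0.5557 -0.3753] len [0.164 0.136 0.169 0.137] ang [ 82.   -7.  -97.6 170.9]
tray side [[0.645, -0.546], [0.469, -0.436], [0.484, -0.245], [0.628, -0.289]] c [ 0.5565 -0.3789] len [0.208 0.192 0.15  0.257] ang [147.9  85.3 -17.3 -86.2]
carrier scene [[0.496, 0.276], [0.498, 0.458], [0.615, 0.46], [0.611, 0.273]] c [0.5551 0.3666] len [0.183 0.117 0.187 0.116] ang [ 89.1   0.9 -91.3 178.6]
carrier side [[0.609, 0.28], [0.488, 0.284], [0.497, 0.461], [0.616, 0.461]] c [0.5526 0.3716] len [0.121 0.178 0.119 0.181] ang [178.   87.2  -0.2 -92.3]
caps scene [[0.656, 0.188], [0.752, 0.186]] c [0.7038 0.1868] len [0.096 0.096] ang [ -1.5 178.5]
caps side [[0.661, 0.185], [0.756, 0.183]] c [0.7082 0.1841] len [0.095 0.095] ang [ -1.4 178.6]
wash scene [[0.694, -0.176]] c [ 0.6939 -0.1764] len [0.] ang [0.]
wash side [[0.704, -0.178]] c [ 0.7037 -0.178 ] len [0.] ang [0.]
[[0.354, -0.888, -0.294, 0.315], [-0.935, -0.337, -0.109, -0.601], [-0.002, 0.314, -0.95, 0.372], [0.0, 0.0, 0.0, 1.0]] [[303.0, 0.0, 314.0], [0.0, 303.0, 193.5], [0.0, 0.0, 1.0]] [ 0.23933658 -0.63042422  0.23005669]
```

Targets: plate centre (.641,.012), carrier (.554,.368), tray (.556,-.376) with yaw about -8°. I'll square the tool to world axes, go above the jar and refine with the wrist camera.

Emit:
{"method": "shift_gripper", "body": {
  "plan": [
    {"turn": 0.121},
    {"turn": 0.121},
    {"turn": 0.121},
    {"xyz": [0.05, -0.04, 0]},
    {"xyz": [0.04, -0.045, 0]}
  ],
  "finger_gap": 1.0
}}

```text
time: 0.72
tool_pos: [0.3289, -0.5464, 0.2304]
tcp_rot: [-3.141, 0.003, 0.0]
wrist_force: [0.5, -0.7, 0.2]
width: 1.005
grip_force: 0.0
```

Emit:
{"method": "shift_gripper", "body": {
  "plan": [
    {"xyz": [0.02, -0.05, 0]},
    {"xyz": [0.02, -0.05, 0]},
    {"xyz": [0, -0.05, 0]},
    {"xyz": [0, -0.05, 0]},
    {"xyz": [0, -0.05, 0]}
  ]
}}

```text
time: 1.35
tool_pos: [0.368, -0.2951, 0.2307]
tcp_rot: [-3.141, 0.0, 0.001]
wrist_force: [0.4, 0.7, -0.1]
width: 1.001
grip_force: 0.0
```

Emit:
{"method": "shift_gripper", "body": {
  "plan": [
    {"xyz": [0, -0.046, 0]},
    {"xyz": [0.02, 0, 0]},
    {}
  ]
}}

```text
time: 1.72
tool_pos: [0.3897, -0.2514, 0.2315]
tcp_rot: [3.141, 0.002, 0.001]
wrist_force: [0.4, -0.7, -0.8]
width: 1.003
grip_force: 0.0
```

```bash
python3 - <<'E'
from h import *
import cv2
print(np.round(bot.camera_info("wrist")["extrinsics"],4).tolist())
cv2.imwrite("pics/w1.png",bot.read_camera("wrist")[:,:,::-1])
E
```

```text
[[0.0011, -0.9497, -0.313, 0.4702], [-1.0, -0.0007, -0.0014, -0.2497], [0.0011, 0.313, -0.9497, 0.3733], [0.0, 0.0, 0.0, 1.0]]
```

View pics/w1.png

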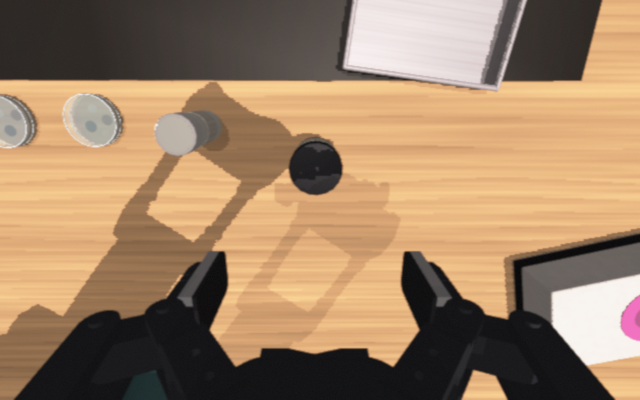

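The wrist picture shows the jar lid centre at (316,167), the cap of one bottle at (178,134), a dish at (93,120), and the tray top right with its near rim from (342,67) to (498,88).

```bash
python3 - <<'E'
from h import *
print("jar",onz("wrist",(316,167),.062),"botL",onz("wrist",(178,134),.088),"d1",onz("wrist",(94,120),.012),bot.read_state()["tool_pos"])
print("tray near corners",onz("wrist",(341,67),.031),onz("wrist",(499,89),.031))
E
```

```text
jar [ 0.39622782 -0.25241109] botL [ 0.43378606 -0.1237847 ] d1 [0.44027287 0.00514756] [ 0.38908526 -0.25166695  0.23130434]
tray near corners [ 0.49585768 -0.27852182] [ 0.47416216 -0.44784516]
```

Emit:
{"method": "shift_gripper", "body": {
  "plan": [
    {"xyz": [0.007, 0, 0.05]},
    {"xyz": [0, 0, 0.05]},
    {"xyz": [0, 0, 0.05]},
    {"xyz": [0, 0, 0.03]},
    {"xyz": [0, 0, 0.019]}
  ]
}}

```text
time: 2.4
tool_pos: [0.3939, -0.2515, 0.0299]
tcp_rot: [-3.14, 0.003, 0.005]
wrist_force: [-0.5, 0.4, -0.9]
width: 0.998
grip_force: 0.0
```

Emit:
{"method": "shift_gripper", "body": {
  "plan": [
    {},
    {},
    {},
    {},
    {}
  ],
  "finger_gap": 0.0,
  "grip_n": 45
}}

```text
time: 3.02
tool_pos: [0.3956, -0.2511, 0.0327]
tcp_rot: [3.141, -0.0, 0.001]
wrist_force: [-0.1, -1.4, -0.3]
width: 0.66
grip_force: 48.1
```

Emit:
{"method": "shift_gripper", "body": {
  "plan": [
    {},
    {"xyz": [0, 0, -0.02]},
    {"xyz": [0, 0, -0.03]},
    {"xyz": [0, 0, -0.03]},
    {}
  ]
}}

```text
time: 3.65
tool_pos: [0.3974, -0.2524, 0.1148]
tcp_rot: [3.138, -0.0, 0.008]
wrist_force: [0.4, 0.1, -1.9]
width: 0.66
grip_force: 48.4
```

Emit:
{"method": "shift_gripper", "body": {
  "plan": [
    {"xyz": [0.03, 0.024, 0]},
    {"xyz": [0.04, 0.03, 0]},
    {"xyz": [0.04, 0.03, 0]},
    {"xyz": [0.03, 0.024, 0]},
    {"xyz": [0.02, 0.016, 0]}
  ]
}}

```text
time: 4.28
tool_pos: [0.5559, -0.3755, 0.1096]
tcp_rot: [-3.14, 0.0, 0.003]
wrist_force: [-0.0, 0.7, -1.9]
width: 0.662
grip_force: 48.4
```

Emit:
{"method": "shift_gripper", "body": {
  "plan": [
    {"xyz": [0, 0, 0.02]},
    {"xyz": [0, 0, 0.02]},
    {"xyz": [0, 0, 0.015]},
    {"xyz": [0, 0, 0.01]},
    {"xyz": [0, 0, 0.005]}
  ]
}}

```text
time: 4.9
tool_pos: [0.5548, -0.3746, 0.0414]
tcp_rot: [-3.141, 0.0, 0.001]
wrist_force: [0.4, -0.9, -1.7]
width: 0.66
grip_force: 48.4
```

Emit:
{"method": "shift_gripper", "body": {
  "plan": [
    {"xyz": [0, 0, 0.002]},
    {"xyz": [0, 0, 0.002]},
    {},
    {}
  ]
}}

```text
time: 5.4
tool_pos: [0.5557, -0.3753, 0.0388]
tcp_rot: [3.141, -0.0, 0.001]
wrist_force: [0.1, 0.4, -1.8]
width: 0.661
grip_force: 48.4
```

Emit:
{"method": "shift_gripper", "body": {
  "plan": [
    {"xyz": [0, 0, 0.002]},
    {"xyz": [0, 0, 0.001]},
    {"xyz": [0, 0, 0.0005]},
    {}
  ]
}}

```text
time: 5.9
tool_pos: [0.5556, -0.3752, 0.0357]
tcp_rot: [3.141, -0.0, 0.0]
wrist_force: [-2.1, 1.2, 4.7]
width: 0.66
grip_force: 49.0
```

Contact is felt, so I'll release the jar, lift and go on to the near bottle.

Emit:
{"method": "shift_gripper", "body": {
  "plan": [
    {},
    {},
    {},
    {"xyz": [0, 0, -0.03]},
    {"xyz": [0, 0, -0.06]}
  ],
  "finger_gap": 1.0
}}

```text
time: 6.52
tool_pos: [0.5529, -0.3732, 0.1214]
tcp_rot: [-3.137, 0.0, 0.01]
wrist_force: [-0.7, -0.6, -1.3]
width: 1.001
grip_force: 0.0
```

Emit:
{"method": "shift_gripper", "body": {
  "plan": [
    {"xyz": [-0.022, -0.044, -0.05]},
    {"xyz": [-0.025, -0.055, 0]},
    {"xyz": [-0.025, -0.055, 0]},
    {"xyz": [-0.025, -0.05, 0]},
    {"xyz": [-0.025, -0.05, 0]}
  ]
}}

```text
time: 7.15
tool_pos: [0.4349, -0.1244, 0.1694]
tcp_rot: [-3.142, 0.001, -0.001]
wrist_force: [0.3, 0.0, 0.3]
width: 0.999
grip_force: 0.0
```

Emit:
{"method": "shift_gripper", "body": {
  "plan": [
    {"xyz": [0, 0, 0.03]},
    {"xyz": [0, 0, 0.04]},
    {"xyz": [0, 0, 0.03]},
    {"xyz": [0, 0, 0.012]},
    {}
  ]
}}

```text
time: 7.78
tool_pos: [0.4354, -0.1257, 0.0569]
tcp_rot: [-3.141, 0.0, 0.002]
wrist_force: [0.1, 0.6, -0.5]
width: 1.004
grip_force: 0.0
```

Emit:
{"method": "shift_gripper", "body": {
  "plan": [
    {"xyz": [-0.002, -0.003, -0.004]},
    {}
  ]
}}

```text
time: 8.02
tool_pos: [0.4352, -0.1232, 0.0631]
tcp_rot: [3.141, -0.0, 0.005]
wrist_force: [0.5, 0.1, -0.6]
width: 1.002
grip_force: 0.0
```

Emit:
{"method": "shift_gripper", "body": {
  "plan": [
    {},
    {},
    {},
    {},
    {}
  ],
  "finger_gap": 0.0,
  "grip_n": 40
}}

```text
time: 8.65
tool_pos: [0.4342, -0.1228, 0.0617]
tcp_rot: [-3.142, 0.0, -0.001]
wrist_force: [-0.7, 1.5, 4.5]
width: 0.455
grip_force: 40.1
```

Emit:
{"method": "shift_gripper", "body": {
  "plan": [
    {},
    {}
  ]
}}

```text
time: 8.9
tool_pos: [0.4342, -0.1228, 0.0617]
tcp_rot: [-3.142, 0.0, -0.001]
wrist_force: [-1.3, 1.3, 5.1]
width: 0.454
grip_force: 40.2
```

Emit:
{"method": "shift_gripper", "body": {
  "plan": [
    {"xyz": [0, 0, -0.02]},
    {"xyz": [0, 0, -0.03]},
    {"xyz": [0, 0, -0.04]},
    {"xyz": [0, 0, -0.03]},
    {}
  ]
}}

```text
time: 9.52
tool_pos: [0.4355, -0.1236, 0.1834]
tcp_rot: [3.14, -0.0, 0.007]
wrist_force: [-0.3, 0.5, -1.5]
width: 0.451
grip_force: 40.4
```

Emit:
{"method": "shift_gripper", "body": {
  "plan": [
    {"xyz": [0.01, -0.03, 0]},
    {"xyz": [0.02, -0.05, 0]},
    {"xyz": [0.02, -0.055, 0]},
    {"xyz": [0.02, -0.055, 0]},
    {"xyz": [0.0185, -0.055, 0]}
  ]
}}

```text
time: 10.15
tool_pos: [0.5215, 0.1235, 0.1787]
tcp_rot: [3.14, -0.0, -0.005]
wrist_force: [1.3, -0.1, -0.5]
width: 0.456
grip_force: 40.6
```

Emit:
{"method": "shift_gripper", "body": {
  "plan": [
    {"xyz": [0, -0.055, 0]},
    {"xyz": [0, -0.055, 0]},
    {"xyz": [0, -0.055, 0]},
    {"xyz": [0, -0.055, 0]},
    {"xyz": [0, -0.04, 0]}
  ]
}}

```text
time: 10.78
tool_pos: [0.521, 0.3837, 0.1781]
tcp_rot: [3.139, 0.002, -0.005]
wrist_force: [0.5, 0.2, -1.1]
width: 0.457
grip_force: 40.6
```

Emit:
{"method": "shift_gripper", "body": {
  "plan": [
    {"xyz": [0, -0.03, 0]},
    {"xyz": [0, -0.0165, 0]},
    {}
  ]
}}

```text
time: 11.15
tool_pos: [0.5217, 0.4286, 0.1794]
tcp_rot: [3.14, 0.002, -0.003]
wrist_force: [1.0, -1.1, -1.7]
width: 0.454
grip_force: 40.6
```

```bash
python3 - <<'E'
from h import *
import cv2
print(bot.read_state()["tool_pos"])
cv2.imwrite("pics/w2.png",bot.read_camera("wrist")[:,:,::-1])
E
```

```text
[0.52174046 0.42859003 0.17940983]
```

View pics/w2.png

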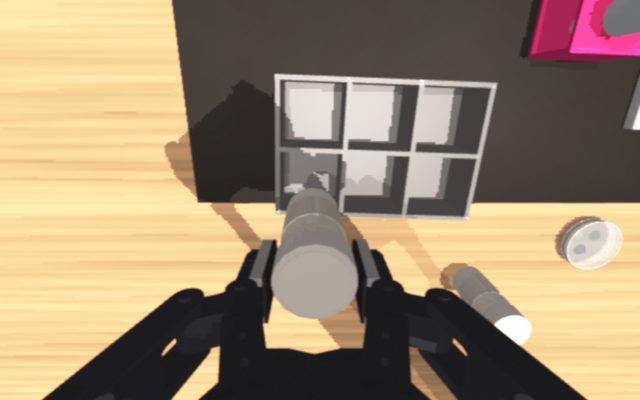

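The picture shows the carrier's rim corners at (276,75), (495,84), (469,218) and (277,213), with the held bottle over the left near cell. The other bottle's cap is at (513,329) and a dish at (592,243).

```bash
python3 - <<'E'
from h import *
for n,p,z in [("c",(276,75),.055),("c",(495,84),.055),("c",(469,218),.055),("c",(277,213),.055),("botR",(513,329),.088),("d2",(592,243),.01),("cross",(342,151),.055),("cross2",(411,154),.055)]: print(n,onz("wrist",p,z).round(4))
E
```

```text
c [0.6167 0.4601]
c [0.6098 0.279 ]
c [0.4896 0.2812]
c [0.4949 0.464 ]
botR [0.3887 0.2389]
d2 [0.4392 0.1097]
cross [0.554  0.4042]
cross2 [0.5512 0.3427]
```

Emit:
{"method": "shift_gripper", "body": {
  "plan": [
    {"xyz": [0.0045, -0.0035, 0.015]},
    {"xyz": [0, 0, 0.025]},
    {"xyz": [0, 0, 0.025]},
    {"xyz": [0, 0, 0.02]},
    {"xyz": [0, 0, 0.012]}
  ]
}}

```text
time: 11.82
tool_pos: [0.5265, 0.4309, 0.0823]
tcp_rot: [3.14, -0.002, -0.003]
wrist_force: [0.1, -0.5, -0.7]
width: 0.452
grip_force: 40.6
```

Emit:
{"method": "shift_gripper", "body": {
  "plan": [
    {"xyz": [0, 0, 0.006]},
    {"xyz": [0, 0, 0.002]},
    {},
    {}
  ]
}}

```text
time: 12.32
tool_pos: [0.5275, 0.4326, 0.0773]
tcp_rot: [-3.141, 0.0, -0.002]
wrist_force: [-0.1, 0.8, -1.4]
width: 0.454
grip_force: 40.6
```

Emit:
{"method": "shift_gripper", "body": {
  "plan": [
    {"xyz": [0, 0, 0.005]},
    {"xyz": [0, 0, 0.003]},
    {},
    {}
  ]
}}

```text
time: 12.82
tool_pos: [0.5269, 0.4321, 0.0682]
tcp_rot: [3.141, -0.0, -0.0]
wrist_force: [-0.4, -0.1, -0.9]
width: 0.456
grip_force: 40.6
```

Emit:
{"method": "shift_gripper", "body": {
  "plan": [
    {"xyz": [0, 0, 0.0015]},
    {"xyz": [0, 0, 0.001]},
    {},
    {}
  ]
}}

```text
time: 13.32
tool_pos: [0.5275, 0.4324, 0.0668]
tcp_rot: [-3.141, 0.0, -0.002]
wrist_force: [-1.4, -0.7, 5.3]
width: 0.456
grip_force: 41.0
```

Emit:
{"method": "shift_gripper", "body": {
  "plan": [
    {},
    {},
    {},
    {"xyz": [0, 0, -0.03]},
    {"xyz": [0, 0, -0.05]}
  ],
  "finger_gap": 1.0
}}

```text
time: 13.95
tool_pos: [0.5251, 0.4307, 0.1433]
tcp_rot: [3.138, -0.0, -0.008]
wrist_force: [1.2, 1.1, 0.5]
width: 1.001
grip_force: 0.0
```

Emit:
{"method": "shift_gripper", "body": {
  "plan": [
    {"xyz": [-0.01, 0.013, -0.04]},
    {"xyz": [-0.035, 0.045, 0]},
    {"xyz": [-0.035, 0.05, 0]},
    {"xyz": [-0.035, 0.05, 0]},
    {"xyz": [-0.0265, 0.035, 0]}
  ]
}}

```text
time: 14.58
tool_pos: [0.3836, 0.2373, 0.1854]
tcp_rot: [3.141, -0.001, -0.001]
wrist_force: [0.6, -0.0, 0.3]
width: 0.998
grip_force: 0.0
```

Emit:
{"method": "shift_gripper", "body": {
  "plan": [
    {"xyz": [0, 0, 0.03]},
    {"xyz": [0, 0, 0.04]},
    {"xyz": [0, 0, 0.03]},
    {"xyz": [0, 0, 0.02]},
    {}
  ]
}}

```text
time: 15.2
tool_pos: [0.3837, 0.2382, 0.0641]
tcp_rot: [3.14, -0.0, -0.006]
wrist_force: [0.1, -0.4, -0.2]
width: 1.003
grip_force: 0.0
```

Emit:
{"method": "shift_gripper", "body": {
  "plan": [
    {"xyz": [0.003, 0, 0.002]},
    {},
    {},
    {},
    {}
  ],
  "finger_gap": 0.0,
  "grip_n": 40
}}

```text
time: 15.82
tool_pos: [0.3895, 0.2397, 0.0651]
tcp_rot: [-3.14, 0.0, -0.003]
wrist_force: [0.7, 0.2, 6.0]
width: 0.45
grip_force: 40.4
```

Emit:
{"method": "shift_gripper", "body": {
  "plan": [
    {},
    {}
  ]
}}

```text
time: 16.08
tool_pos: [0.3895, 0.2397, 0.0651]
tcp_rot: [-3.14, 0.0, -0.003]
wrist_force: [-1.0, -1.0, 4.9]
width: 0.455
grip_force: 40.4
```

Emit:
{"method": "shift_gripper", "body": {
  "plan": [
    {"xyz": [0, 0, -0.02]},
    {"xyz": [0, 0, -0.03]},
    {"xyz": [0, 0, -0.04]},
    {"xyz": [0, 0, -0.03]},
    {}
  ]
}}

```text
time: 16.7
tool_pos: [0.3901, 0.2401, 0.1864]
tcp_rot: [-3.139, 0.0, -0.008]
wrist_force: [-0.7, -0.1, -0.7]
width: 0.457
grip_force: 40.6
```

Emit:
{"method": "shift_gripper", "body": {
  "plan": [
    {"xyz": [0.025, -0.012, 0]},
    {"xyz": [0.035, -0.02, 0]},
    {"xyz": [0.035, -0.02, 0]},
    {"xyz": [0.025, -0.013, 0]},
    {"xyz": [0.013, -0.007, 0]}
  ]
}}

```text
time: 17.32
tool_pos: [0.5214, 0.3111, 0.1814]
tcp_rot: [3.14, -0.0, -0.005]
wrist_force: [-0.7, 0.6, -0.1]
width: 0.455
grip_force: 40.5
```

Emit:
{"method": "shift_gripper", "body": {
  "plan": [
    {"xyz": [0, 0, 0.015]},
    {"xyz": [0, 0, 0.025]},
    {"xyz": [0, 0, 0.015]},
    {},
    {}
  ]
}}

```text
time: 17.95
tool_pos: [0.5215, 0.3112, 0.1294]
tcp_rot: [-3.141, 0.0, -0.001]
wrist_force: [0.7, 0.1, -0.4]
width: 0.453
grip_force: 40.5
```

```bash
python3 - <<'E'
from h import *
import cv2
print(bot.read_state()["tool_pos"])
for n,b in (("scene",(370,100,480,200)),):
    im=bot.read_camera(n)[:,:,::-1][b[1]:b[3],b[0]:b[2]]; cv2.imwrite("pics/s3.png",cv2.resize(im,None,fx=5,fy=5))
E
```

```text
[0.52151963 0.31120227 0.129401  ]
```

View pics/s3.png

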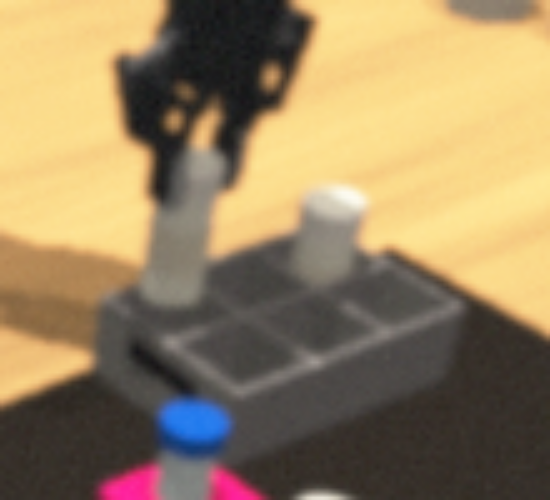

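The first bottle stands upright in its cell at crop (330,240), and the held one is above the near corner cell at crop (175,300). I'll lower it.

Emit:
{"method": "shift_gripper", "body": {
  "plan": [
    {"xyz": [0.0015, -0.001, 0.01]},
    {"xyz": [0, 0, 0.015]},
    {"xyz": [0, 0, 0.015]},
    {"xyz": [0, 0, 0.01]},
    {}
  ]
}}

```text
time: 18.62
tool_pos: [0.5218, 0.3115, 0.077]
tcp_rot: [3.14, -0.0, -0.005]
wrist_force: [0.0, -0.9, -0.8]
width: 0.452
grip_force: 40.5
```

Emit:
{"method": "shift_gripper", "body": {
  "plan": [
    {"xyz": [0, 0, 0.004]},
    {"xyz": [0, 0, 0.002]},
    {"xyz": [0, 0, 0.001]},
    {},
    {}
  ]
}}

```text
time: 19.25
tool_pos: [0.5231, 0.3122, 0.0721]
tcp_rot: [-3.141, 0.0, -0.001]
wrist_force: [0.2, -0.4, -0.3]
width: 0.448
grip_force: 40.5
```

Emit:
{"method": "shift_gripper", "body": {
  "plan": [
    {"xyz": [0, 0, 0.0015]},
    {"xyz": [0, 0, 0.001]},
    {},
    {}
  ]
}}

```text
time: 19.75
tool_pos: [0.5233, 0.3122, 0.0701]
tcp_rot: [-3.141, 0.0, -0.001]
wrist_force: [-0.9, -1.1, 4.5]
width: 0.452
grip_force: 41.1
```

Emit:
{"method": "shift_gripper", "body": {
  "plan": [
    {},
    {},
    {},
    {"xyz": [0, 0, -0.03]},
    {"xyz": [0, 0, -0.05]}
  ],
  "finger_gap": 1.0
}}

```text
time: 20.38
tool_pos: [0.521, 0.3111, 0.1473]
tcp_rot: [3.139, -0.0, -0.008]
wrist_force: [1.6, 1.1, 0.1]
width: 1.003
grip_force: 0.0
```

Emit:
{"method": "shift_gripper", "body": {
  "plan": [
    {"xyz": [-0.01, 0.012, -0.03]},
    {"xyz": [-0.02, 0.05, 0]},
    {"xyz": [-0.02, 0.05, 0]},
    {"xyz": [-0.02, 0.05, 0]},
    {"xyz": [-0.0145, 0.04, 0]}
  ]
}}

```text
time: 21.0
tool_pos: [0.4372, 0.1086, 0.1791]
tcp_rot: [3.141, -0.0, -0.0]
wrist_force: [0.1, -0.1, 0.4]
width: 1.001
grip_force: 0.0
```

Emit:
{"method": "shift_gripper", "body": {
  "plan": [
    {"xyz": [0, 0, 0.03]},
    {"xyz": [0, 0, 0.05]},
    {"xyz": [0, 0, 0.045]},
    {"xyz": [0, 0, 0.02]},
    {}
  ]
}}

```text
time: 21.62
tool_pos: [0.4363, 0.1097, 0.0325]
tcp_rot: [3.141, -0.0, -0.007]
wrist_force: [1.1, 0.2, 0.1]
width: 0.999
grip_force: 0.0
```

Emit:
{"method": "shift_gripper", "body": {
  "plan": [
    {"xyz": [0, 0, 0.015]},
    {"xyz": [0, 0, 0.005]},
    {},
    {}
  ]
}}

```text
time: 22.12
tool_pos: [0.4389, 0.1103, 0.0148]
tcp_rot: [-3.141, 0.0, -0.002]
wrist_force: [-0.3, 0.6, 0.4]
width: 1.001
grip_force: 0.0
```

Emit:
{"method": "shift_gripper", "body": {
  "plan": [
    {},
    {},
    {"xyz": [0, 0, 0.006]},
    {"xyz": [0, 0, 0.004]},
    {}
  ],
  "finger_gap": 0.8
}}

```text
time: 22.75
tool_pos: [0.4377, 0.11, 0.0037]
tcp_rot: [3.141, -0.0, -0.002]
wrist_force: [0.1, -0.1, -0.2]
width: 0.803
grip_force: 0.0
```

Emit:
{"method": "shift_gripper", "body": {
  "plan": [
    {"xyz": [0, 0, 0.003]},
    {"xyz": [0, 0, 0.002]},
    {"xyz": [0, 0, 0.001]},
    {},
    {}
  ]
}}

```text
time: 23.38
tool_pos: [0.4385, 0.1102, -0.0016]
tcp_rot: [-3.142, 0.0, -0.0]
wrist_force: [0.2, 0.5, -0.1]
width: 0.799
grip_force: 0.0
```

Emit:
{"method": "shift_gripper", "body": {
  "plan": [
    {},
    {},
    {},
    {}
  ],
  "finger_gap": 0.0,
  "grip_n": 35
}}

```text
time: 23.88
tool_pos: [0.4386, 0.1102, -0.0011]
tcp_rot: [-3.142, 0.0, -0.0]
wrist_force: [-1.9, 0.4, 5.2]
width: 0.685
grip_force: 37.0
```

Emit:
{"method": "shift_gripper", "body": {
  "plan": [
    {"xyz": [0, 0, -0.01]},
    {"xyz": [0, 0, -0.02]},
    {"xyz": [0, 0, -0.03]},
    {"xyz": [0, 0, -0.02]},
    {}
  ]
}}

```text
time: 24.5
tool_pos: [0.4403, 0.1105, 0.0804]
tcp_rot: [-3.141, 0.0, -0.008]
wrist_force: [0.0, -0.3, -0.2]
width: 0.686
grip_force: 37.6
```

```bash
python3 - <<'E'
from h import *
import cv2
cv2.imwrite("pics/w4.png",bot.read_camera("wrist")[120:400,120:520,::-1])
E
```

```text
(no output)
```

View pics/w4.png

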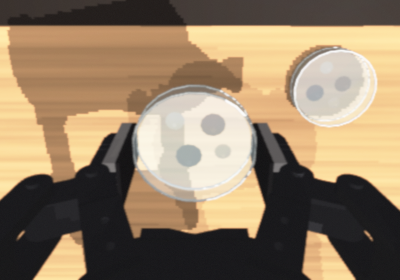

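The dish is held flat between the pads, and the other dish is visible at the right. I'll take this one to the plate.

Emit:
{"method": "shift_gripper", "body": {
  "plan": [
    {"xyz": [0.03, 0.01, 0]},
    {"xyz": [0.045, 0.012, 0]},
    {"xyz": [0.05, 0.012, 0]},
    {"xyz": [0.045, 0.009, 0]},
    {"xyz": [0.025, 0.005, 0]}
  ]
}}

```text
time: 25.18
tool_pos: [0.6346, 0.0614, 0.0764]
tcp_rot: [3.141, -0.001, -0.003]
wrist_force: [-0.2, 0.0, -1.0]
width: 0.685
grip_force: 37.6
```

Emit:
{"method": "shift_gripper", "body": {
  "plan": [
    {"xyz": [0, 0, 0.015]},
    {"xyz": [0, 0, 0.02]},
    {"xyz": [0, 0, 0.015]},
    {},
    {}
  ]
}}

```text
time: 25.8
tool_pos: [0.6332, 0.0623, 0.0285]
tcp_rot: [-3.142, -0.0, -0.0]
wrist_force: [0.5, 0.6, -0.1]
width: 0.686
grip_force: 37.6
```

Emit:
{"method": "shift_gripper", "body": {
  "plan": [
    {"xyz": [0, 0, 0.005]},
    {"xyz": [0, 0, 0.004]},
    {"xyz": [0, 0, 0.002]},
    {},
    {}
  ]
}}

```text
time: 26.42
tool_pos: [0.6335, 0.0621, 0.0174]
tcp_rot: [-3.142, 0.0, -0.0]
wrist_force: [-0.4, -0.2, -0.6]
width: 0.687
grip_force: 37.6
```

Emit:
{"method": "shift_gripper", "body": {
  "plan": [
    {"xyz": [0, 0, 0.003]},
    {"xyz": [0, 0, 0.002]},
    {"xyz": [0, 0, 0.001]},
    {},
    {}
  ]
}}

```text
time: 27.05
tool_pos: [0.6334, 0.0621, 0.0114]
tcp_rot: [3.142, -0.0, 0.0]
wrist_force: [-0.7, -0.0, 0.2]
width: 0.682
grip_force: 37.8
```

Emit:
{"method": "shift_gripper", "body": {
  "plan": [
    {"xyz": [0, 0, 0.0006]},
    {},
    {}
  ]
}}

```text
time: 27.42
tool_pos: [0.6335, 0.0621, 0.011]
tcp_rot: [-3.142, 0.0, -0.0]
wrist_force: [-0.5, -0.1, 2.3]
width: 0.681
grip_force: 37.9
```

Emit:
{"method": "shift_gripper", "body": {
  "plan": [
    {},
    {},
    {},
    {"xyz": [0, 0, -0.03]},
    {"xyz": [0, 0, -0.05]}
  ],
  "finger_gap": 0.95
}}

```text
time: 28.05
tool_pos: [0.631, 0.062, 0.0888]
tcp_rot: [3.141, -0.0, -0.009]
wrist_force: [1.4, -0.1, 0.1]
width: 0.949
grip_force: 0.0
```

Emit:
{"method": "shift_gripper", "body": {
  "plan": [
    {"xyz": [-0.03, 0.01, 0]},
    {"xyz": [-0.045, 0.012, 0]},
    {"xyz": [-0.05, 0.013, 0]},
    {"xyz": [-0.045, 0.012, 0]},
    {"xyz": [-0.024, 0.0075, 0]}
  ],
  "finger_gap": 1.0
}}

```text
time: 28.68
tool_pos: [0.4366, 0.0073, 0.0902]
tcp_rot: [3.142, -0.001, -0.002]
wrist_force: [0.4, -0.2, -0.3]
width: 1.0
grip_force: 0.0
```

Emit:
{"method": "shift_gripper", "body": {
  "plan": [
    {"xyz": [0, 0, 0.03]},
    {"xyz": [0, 0, 0.025]},
    {"xyz": [0, 0, 0.015]},
    {},
    {}
  ]
}}

```text
time: 29.3
tool_pos: [0.4402, 0.0077, 0.0214]
tcp_rot: [3.142, -0.0, 0.002]
wrist_force: [0.1, 0.1, 0.5]
width: 1.004
grip_force: 0.0
```

Emit:
{"method": "shift_gripper", "body": {
  "plan": [
    {"xyz": [0, 0, 0.01]},
    {"xyz": [0, 0, 0.006]},
    {"xyz": [0, 0, 0.004]},
    {"xyz": [0, 0, 0.002]},
    {}
  ]
}}

```text
time: 29.92
tool_pos: [0.4393, 0.0077, -0.0014]
tcp_rot: [-3.142, 0.0, 0.001]
wrist_force: [-0.1, -0.3, -0.0]
width: 0.998
grip_force: 0.0
```

Emit:
{"method": "shift_gripper", "body": {
  "plan": [
    {},
    {},
    {},
    {},
    {}
  ],
  "finger_gap": 0.0,
  "grip_n": 35
}}

```text
time: 30.55
tool_pos: [0.4397, 0.0076, -0.0007]
tcp_rot: [-3.142, 0.0, -0.001]
wrist_force: [-1.9, -0.7, 6.2]
width: 0.684
grip_force: 37.0
```

Emit:
{"method": "shift_gripper", "body": {
  "plan": [
    {"xyz": [0, 0, -0.01]},
    {"xyz": [0, 0, -0.02]},
    {"xyz": [0, 0, -0.03]},
    {"xyz": [0, 0, -0.02]},
    {}
  ]
}}

```text
time: 31.18
tool_pos: [0.4413, 0.0076, 0.0808]
tcp_rot: [3.141, -0.0, 0.008]
wrist_force: [-0.3, -0.3, -0.9]
width: 0.685
grip_force: 37.7
```

Next, carry it to (.634,-.035).

Emit:
{"method": "shift_gripper", "body": {
  "plan": [
    {"xyz": [0.03, 0.008, 0]},
    {"xyz": [0.045, 0.011, 0]},
    {"xyz": [0.05, 0.011, 0]},
    {"xyz": [0.045, 0.008, 0]},
    {"xyz": [0.024, 0.005, 0]}
  ]
}}

```text
time: 31.8
tool_pos: [0.6349, -0.0359, 0.0772]
tcp_rot: [-3.142, 0.001, 0.001]
wrist_force: [0.5, 0.5, -0.1]
width: 0.687
grip_force: 37.7
```

Emit:
{"method": "shift_gripper", "body": {
  "plan": [
    {"xyz": [0, 0, 0.015]},
    {"xyz": [0, 0, 0.02]},
    {"xyz": [0, 0, 0.015]},
    {},
    {}
  ]
}}

```text
time: 32.42
tool_pos: [0.6331, -0.0353, 0.0288]
tcp_rot: [3.142, -0.0, 0.0]
wrist_force: [-0.4, 0.7, 0.5]
width: 0.683
grip_force: 37.7
```

Emit:
{"method": "shift_gripper", "body": {
  "plan": [
    {"xyz": [0, 0, 0.006]},
    {"xyz": [0, 0, 0.005]},
    {"xyz": [0, 0, 0.003]},
    {},
    {}
  ]
}}

```text
time: 33.05
tool_pos: [0.6335, -0.0354, 0.0148]
tcp_rot: [3.142, -0.0, 0.0]
wrist_force: [0.2, -0.5, -0.1]
width: 0.684
grip_force: 37.7
```

Emit:
{"method": "shift_gripper", "body": {
  "plan": [
    {"xyz": [0, 0, 0.002]},
    {"xyz": [0, 0, 0.001]},
    {"xyz": [0, 0, 0.0006]},
    {},
    {}
  ]
}}

```text
time: 33.67
tool_pos: [0.6333, -0.0354, 0.0114]
tcp_rot: [-3.142, 0.0, 0.0]
wrist_force: [-1.9, -0.0, 2.9]
width: 0.685
grip_force: 38.0
```

Emit:
{"method": "shift_gripper", "body": {
  "plan": [
    {},
    {},
    {},
    {"xyz": [0, 0, -0.03]},
    {"xyz": [0, 0, -0.05]}
  ],
  "finger_gap": 0.95
}}

```text
time: 34.3
tool_pos: [0.6311, -0.0352, 0.0892]
tcp_rot: [-3.141, 0.0, 0.009]
wrist_force: [1.1, 0.6, 0.1]
width: 0.95
grip_force: 0.0
```

Emit:
{"method": "shift_gripper", "body": {
  "plan": [
    {"xyz": [-0.03, 0, -0.04]},
    {"xyz": [-0.05, 0, -0.04]},
    {"xyz": [-0.05, 0, 0]},
    {"xyz": [-0.05, 0, 0]},
    {}
  ]
}}

```text
time: 34.92
tool_pos: [0.4506, -0.035, 0.1692]
tcp_rot: [-3.141, 0.001, 0.004]
wrist_force: [0.4, 0.7, 0.2]
width: 0.952
grip_force: 0.0
```

```bash
python3 - <<'E'
from h import *
import cv2
a=bot.read_camera("side")[110:330,150:430,::-1]
cv2.imwrite("pics/f_side.png",cv2.resize(a,None,fx=2.7,fy=2.7,interpolation=cv2.INTER_CUBIC))
a=bot.read_camera("scene")[130:320,130:480,::-1]
cv2.imwrite("pics/f_scene.png",cv2.resize(a,None,fx=2.2,fy=2.2,interpolation=cv2.INTER_CUBIC))
E
```

```text
(no output)
```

View pics/f_side.png

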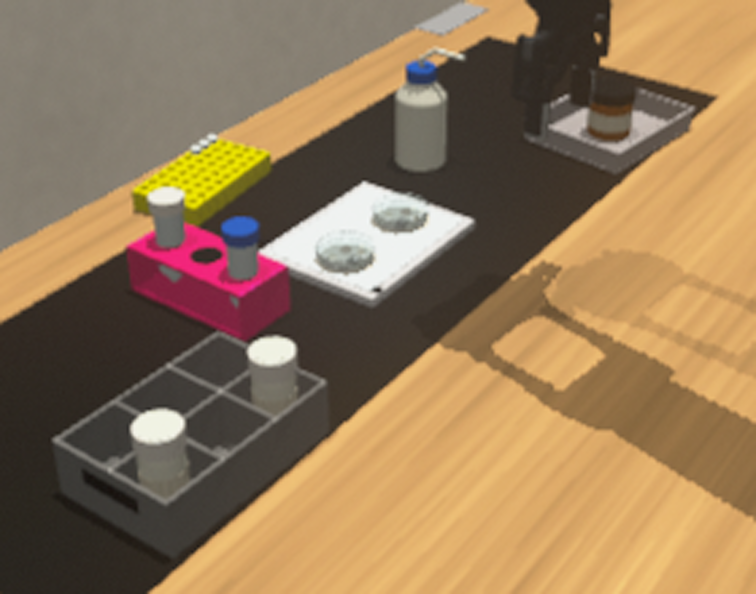

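View pics/f_scene.png

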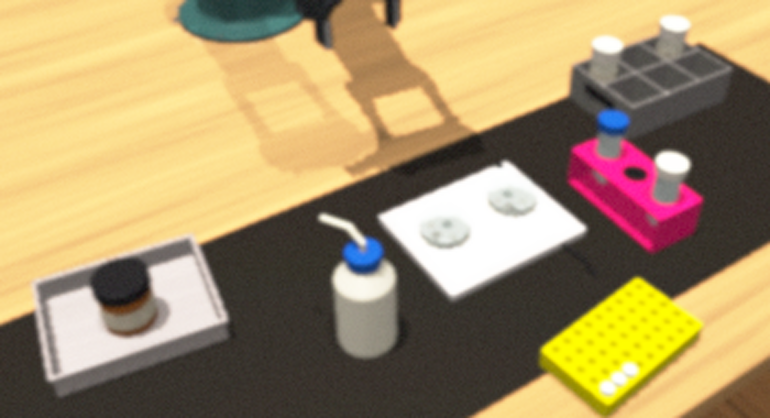

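Both views show the bottles upright in two carrier cells and the dishes flat on the plate (scene crop (445,231) and (512,200)). The jar stands in the tray at (125,295), and the rack and wash bottle are where they were. I'll hand it in.

```bash
python3 -c "
from workcell import bot
print(bot.finish_job())"
```

```text
the job is handed in; nothing more can be done
None
```

I handed the job in at about 35 s on the robot's clock; the final pictures show both bottles upright in carrier cells, both dishes flat on the light plate, the jar standing in the spill tray, and the rack and wash bottle where they were, but the hand-in returned no verdict.

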